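# Slide a jar tray across the gap into a shaker

## Robot

A 7-joint arm with a two-finger parallel gripper is mounted at the origin on a cart in front of the work surface, level with it; the furniture and walls round the work are solid. World frame = base frame: x ahead of the robot, y to its left, z up, the work surface at z = 0. Lengths are in m, angles in rad, forces in N, time in s.
With the tool pointing down it reaches from about 0.4 to 0.85 m from the base axis. Payload 10.4 kg.
Tool frame: the origin (TCP) lies between the finger pads; the fingertips stand 11 mm ahead of it and the grasp point (between the pads) lies 8 mm behind it; x points along the fingers, y is the direction in which the jaws open and shut, and the axes are right-handed (so a half turn about x gives the same grasp; the last joint's range is limited). The gripper opens to 87 mm and grips with 3 to 60 N. Pads are 19 mm wide; open, the fingers measure 117 mm over their backs; the gripper's body (75 mm by 190 mm) begins 51 mm behind the grasp point.
Start: joints at [1.275, 0.332, -0.065, 1.46, 0.022, 1.35, -0.088], TCP at [0.168, -0.602, 0.234] pointing down, gripper open.
Joint ranges: [-2.6, 2.6], [-0.5, 2.12], [-1.47, 1.34], [0.16, 2.42], [-1.27, 4.41], [0.06, 2.06], [-2.6, 2.6]. Speed limits (rad/s): [2.22, 2.22, 2.79, 2.79, 3.14, 3.14, 3.14].

## Interface

Orientations are given as a unit quaternion [x, y, z, w].
In Python, from bench import r, cams, ticket gives the robot as it stands. The module is installed in compiled form; this text tells all that it offers.
- The arm moves only by the tool drive_tool, never from a script. Its argument "moves" is text: rows parted by semicolons, each of 5 numbers parted by spaces: the shift along the world's x, y, z in m, then the turn about the world's z in degrees, then the closure, from 0 (fully open) to 1 (shut). In form: x y z twist grip; .... A call has 1 to 20 rows; each row shifts and turns the commanded pose from where the row before left it; what a row does not reach is not made up. A row lasts 1/8 s, in which the tool goes at most 62.5 mm and 10.7 degrees, less where a joint would pass 70% of its speed; a pose out of reach is approached as far as the arm can. A call is refused whole if a number of a shift passes 0.0625 or a number of a turn 10.7, either way. A call with a gripper value outside its range is refused whole. The fingers move at their own pace and stop on an object; "newtons" is the grip in N (left out, the last holds). Time passes only in rows, so rows that do not move let the fingers close. It gives the time, the measured TCP pose, the force and the opening at its end, in the units of the state.
- r.read_state(): the state, without advancing time (a new reading comes with each control period).
- cams.camera(name): name is "scene" or "side" or "wrist"; returns a dict with "color" (420x560x3 uint8, red, green, blue), "fx", "fy", "cx", "cy" (pixels), "extrinsics" (4x4, takes a point from camera to world coordinates). Camera axes: x right, y down, z forward; pixel columns grow to the right and rows downward; lengths in m; the calibration is good to about 2 mm. The wrist camera is an equidistant fisheye: a pixel r from the principal point sees the ray r / f radians off the axis. A picture is of the moment at which its call begins. There is no depth.
- ticket.close_job(): hands the job in, once; it reports no verdict.
The state is a dict: "time": time; "joint_positions": joint angles; "joint_vel": joint speeds; "joint_torque": joint torques, N m; "ee_pos": TCP position; "eef_rot": TCP orientation; "ft_force": force on the tool from outside, world axes, zero at the start; "torque": the same for the moment, N m; "width": finger opening in m.
Only numpy, scipy, OpenCV 4.12 (cv2) and the standard library are available. Lean on these libraries where they do the work, as an engineer would, in place of code of your own. Each camera call takes 0.05 s, during which the arm holds its last target.

## Task

Take the blue tray of sample jars by its upright black handle and slide it off the steel loading stand, across the open gap and onto the platform of the reciprocating shaker, without carrying it through the air and without letting its nose dip into the gap. Feed it straight in under the two side rails and push it by feel until it is fully home: the loose platform runs back to its own stop first, then the spring rollers click into the notches in the tray's edges; stop there, and do not lean on the rubber bumper behind with more than about 10 N. Then let go, with the jars standing in the tray and the things around left alone.

Things in the scene. Friction and masses are not known exactly. Their poses are not given: they have to be found in the camera images.
- tray: Blue tray, base plate 130 (x) by 190 (y) by 4 mm, corners rounded 8 mm, walls 20 mm high, jar tops 73 mm up. Origin: middle of its underside; y points to the nose (the end that goes in first), z up. With its jars about 0.66 kg, balance point 12 mm ahead of the origin: unsupported it tips before the nose has crossed the gap. Each long edge has a 9 mm notch 22 mm behind the nose.
- tray_handle (a point): Top middle of the tray's upright black handle: 62 mm above the tray's underside, 85 mm behind its origin, 10 mm from the rear edge. The handle is 48 mm wide (tray x), 12 mm thick (tray y); the black part is 46 mm high. The tray's 20 mm wall stands 18 mm ahead of it, the first jars 63 mm ahead; behind it nothing.
- tray_nose (a point): Middle of the leading lower edge of the tray, 95 mm ahead of the tray's origin.
- stand: Fixed loading stand of stainless sheet, flat top 170 (x) by 200 (y) mm, 80 mm above the bench. Origin on the bench under its middle; y points towards the shaker. Its top has no rails.
- platform: The shaker's platform, 176 mm wide, its deck level with the stand's top or up to 2 mm lower. Origin: on the deck, middle of the entry edge facing the stand; y points into it (the way to push), z up. Gap from the stand 90 to 135 mm. It slides on rods along y against about 3 N of drag and, wherever it was parked, runs back an unknown 14 to 52 mm to its own hard stop.
- platform_mouth (a point): On the deck, 26 mm in from the entry edge: the side rails begin here and run 148 mm. 134 mm between their walls; an inward lip on each, 8.5 mm above the deck, covers the tray's edges, so the tray can only slide in from the end. From the entry edge to here the mouth is flared, at the edge about 9 mm wider each side and 8 mm higher.
- platform_home (a point): On the deck, 212 mm in: where the tray's nose is when fully home. Two 12 mm spring rollers, 22 mm before this point, pinch the tray's edges: the nose meets them 30 mm before home and needs about 7 to 12 N to pass (the platform runs to its stop first); then they drop into the notches and centre and hold the tray.
- jar_1: Jar with amber contents and white cap, 41 mm diameter, 63 mm high, in a front cell of the tray. Origin under its middle.
- jar_2: Jar with blue cap, 44 mm diameter, 69 mm high, in the other front cell.
- jar_3: Jar with blue cap, 44 mm diameter, 69 mm high, in a rear cell.
- jar_4: Jar with amber contents and white cap, 41 mm diameter, 63 mm high, in a rear cell.
- wash_bottle: White wash bottle with red cap, 66 by 110 by 232 mm, standing left of the shaker; leave alone.
- tape: Roll of tape, 92 mm diameter, 25 mm high, on the bench right of the stand; leave alone.
- weights: Wooden case of weights, 74 by 130 by 43 mm, on the bench beyond the stand; leave alone.
- bumper: Black rubber bumper bar, 110 mm long, before the end wall of the platform, on stiff springy mounts (yields 1 mm for 8 N, at most 4 mm); it may be touched lightly, with at most about 10 N. Origin: foot of the face that meets the tray's nose, 214 mm in from the entry edge, 2 mm beyond home.
Mind the look-alikes: they are no part of the job. Leave any red or yellow look-alike of the jar_4 alone.

How it is judged:
By the outcome, as a careful person would: the job done as asked, in the order asked, and still so for the second after the job is handed in, with the robot touching nothing.
It also fails if it takes over 70 s, if anything falls off the work surface, if the arm or the gripper's body presses on something with over 40 N, if the wrist force passes 120 N, or if a joint passes its speed limit or range.

## Working session

There is one attempt and no reset: what is moved stays moved. The work goes in short steps, Python scripts to look and compute and a tool call to move; the robot and the scene stay as the last step left them, time stands still between calls to the robot, and variables do not carry over. Pictures are saved under pics/ and viewed, and the job is handed in when it is done.

Besides the shell and the picture viewer there is one more tool, called after "Emit:" in YAML: its name, and indented under it one key for each argument. drive_tool: Moves the arm, as the interface text tells. Its arguments: {"type":"object","properties":{"moves":{"type":"string"},"newtons":{"type":"number"}},"required":["moves"]}

```bash
mkdir -p pics
cat > h.py <<'E'
import numpy as np, cv2
from bench import r, cams, ticket
def snap(n,f):
    c=cams.camera(n); cv2.imwrite('pics/'+f,c['color'][:,:,::-1]); np.savez('pics/'+f+'.npz',**c); return c
def load(f): return dict(np.load('pics/'+f+'.npz'))
def ray(c,u,v):
    E=np.array(c['extrinsics']); d=np.array([(u-c['cx'])/c['fx'],(v-c['cy'])/c['fy'],1.]); d=E[:3,:3]@d
    return E[:3,3],d/np.linalg.norm(d)
def wray(c,u,v):
    E=np.array(c['extrinsics']); a=np.array([(u-c['cx'])/c['fx'],(v-c['cy'])/c['fy']]); t=np.linalg.norm(a)
    d=np.r_[a/max(t,1e-9)*np.sin(t),np.cos(t)]; return E[:3,3],E[:3,:3]@d
def plane(R,z): o,d=R; return o+d*(z-o[2])/d[2]
def tri(R1,R2):
    (o1,d1),(o2,d2)=R1,R2
    s=np.linalg.lstsq(np.c_[d1,-d2],o2-o1,rcond=None)[0]; a=o1+d1*s[0]; b=o2+d2*s[1]
    return (a+b)/2,np.linalg.norm(a-b)
E
python3 - <<'E'
from h import *
for n in ['scene','side','wrist']:
    c=snap(n,n+'0.png'); print(n,c['fx'],c['cx'],c['cy'],np.round(c['extrinsics'],3).tolist())
print(r.read_state())
E
```

```text
scene 436.80184965511256 277.2813442698115 208.8569333104207 [[-0.84, -0.249, 0.482, -0.015], [-0.542, 0.404, -0.737, 0.867], [-0.011, -0.881, -0.474, 0.686], [0.0, 0.0, 0.0, 1.0]]
side 508.1078079648511 278.53463129453723 203.15960837158158 [[0.934, -0.209, 0.289, 0.213], [-0.356, -0.51, 0.783, -1.113], [-0.016, -0.834, -0.551, 0.881], [0.0, 0.0, 0.0, 1.0]]
wrist 325.19226210127806 278.50460203711367 207.30315495931518 [[0.269, -0.929, -0.253, 0.236], [-0.963, -0.26, -0.069, -0.582], [-0.002, 0.262, -0.965, 0.385], [0.0, 0.0, 0.0, 1.0]]
{'time': 0.15, 'joint_positions': array([ 1.27537187,  0.33274944, -0.0646696 ,  1.46071383,  0.02162044,
        1.34991816, -0.08850455]), 'joint_vel': array([-9.53442593e-05, -2.14793745e-03,  3.88842345e-04, -1.99014466e-03,
       -1.41276619e-03, -1.06844172e-03, -3.80600597e-04]), 'joint_torque': array([ 3.96070054e-04, -6.23635626e+01,  2.43934512e-02, -3.90142000e+01,
       -6.12249062e-02,  3.71666683e-02,  8.72526175e-05]), 'ee_pos': array([ 0.16831071, -0.60162754,  0.23293894]), 'eef_rot': array([-0.70045944, -0.09653304,  0.70061746, -0.09577636]), 'ft_force': array([ 0.15351267,  0.12472336, -0.2049101 ]), 'torque': array([ 0.04683785, -0.02033658, -0.04663709]), 'width': 0.08714421460759347}
```

View pics/scene0.png

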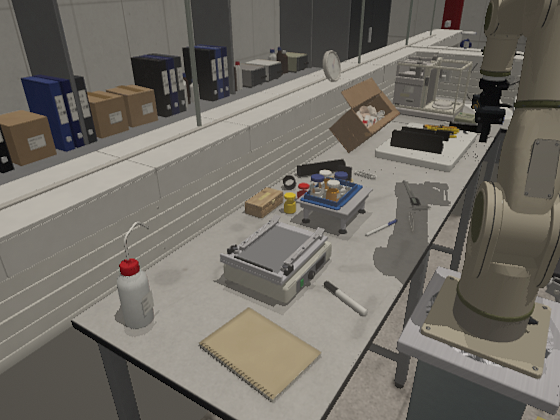

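View pics/side0.png

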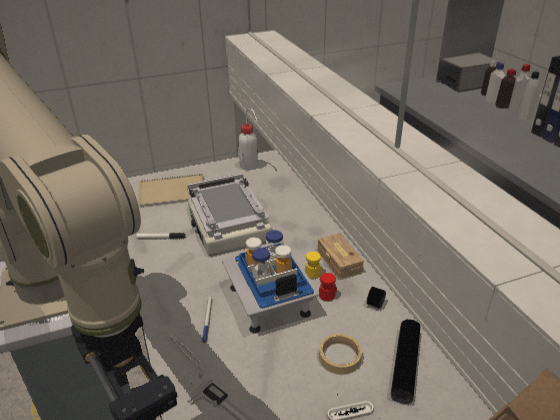

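View pics/wrist0.png

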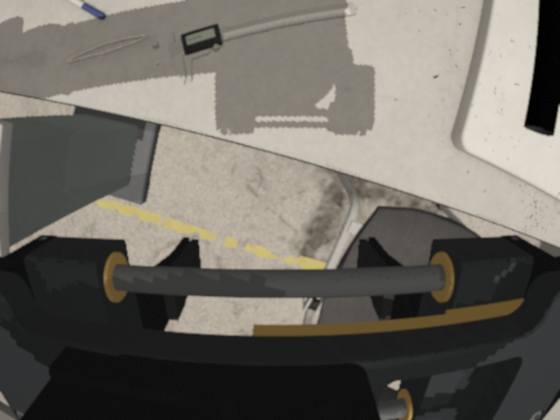

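Run:
```python
from h import *
a=cv2.imread('pics/side0.png')[165:345,170:370]; cv2.imwrite('pics/side0c.png',cv2.resize(a,None,fx=4,fy=4,interpolation=cv2.INTER_CUBIC)[:600*2][:720][0:600])
cv2.imwrite('pics/side0c.png',cv2.resize(a,(660,594),interpolation=cv2.INTER_CUBIC))
a=cv2.imread('pics/scene0.png')[160:305,215:385]; cv2.imwrite('pics/scene0c.png',cv2.resize(a,(680,580),interpolation=cv2.INTER_CUBIC))
```

```text
(no output)
```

View pics/side0c.png

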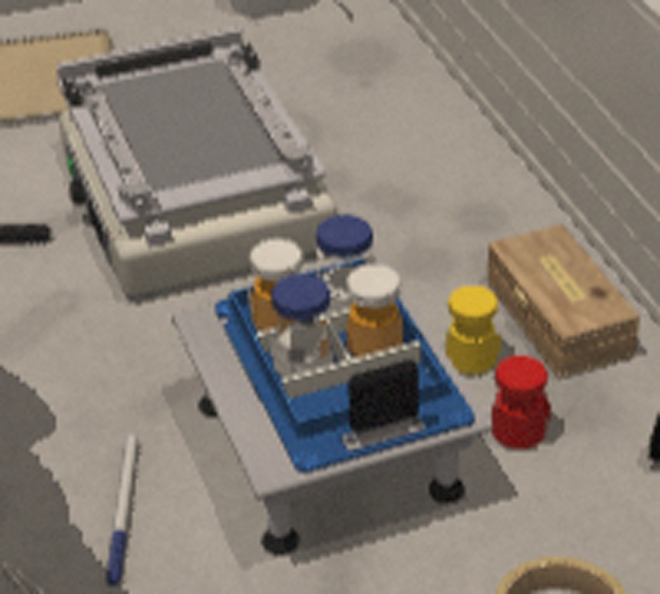

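View pics/scene0c.png

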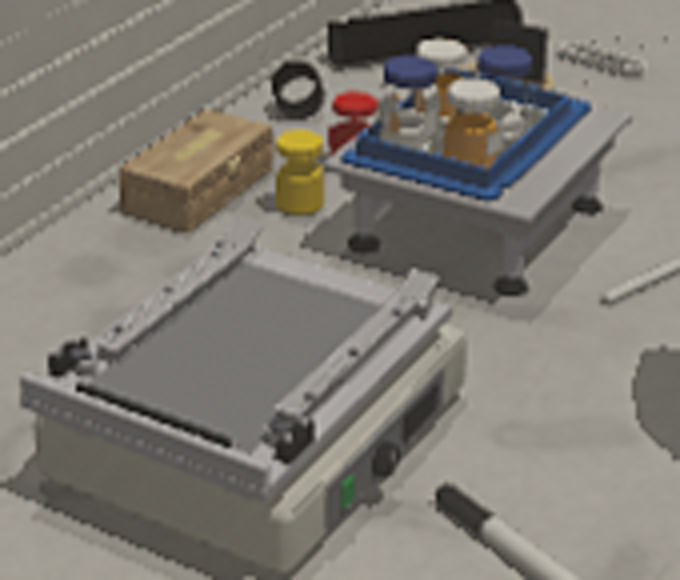

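Run:
```python
from h import *
c=load('side0.png'); s=load('scene0.png')
f=lambda u,v,z:print(np.round(plane(ray(c,170+u/3.3,165+v/3.3),z),3),end=' ')
g=lambda u,v,z:print(np.round(plane(ray(s,215+u/4,160+v/4),z),3),end=' ')
print('handle');f(383,370,.142);print('stand');[f(*p,.08) for p in [(265,490),(490,425),(175,318)]]
print('\nstand scene');[g(*p,.08) for p in [(630,120),(515,215),(332,165)]]
print('\ntray corners side');[f(*p,.084) for p in [(300,466),(472,420),(220,308),(370,262)]]
print('\ntray scene');[g(*p,.084) for p in [(345,158),(495,195),(590,105)]]
print('\nrails side: entry L,R');[f(*p,.085) for p in [(140,205),(310,170),(95,215) ,(60,80),(240,40)]]
print('\nscene');[g(*p,.085) for p in [(255,240),(430,280),(265,480),(25,380)]]
```

```text
handle
[ 0.513 -0.341  0.142] stand
[ 0.424 -0.356  0.08 ] [ 0.585 -0.355  0.08 ] [ 0.416 -0.166  0.08 ] 
stand scene
[ 0.412 -0.339  0.08 ] [ 0.423 -0.15   0.08 ] [ 0.574 -0.149  0.08 ] 
tray corners side
[ 0.451 -0.348  0.084] [ 0.574 -0.35   0.084] [ 0.449 -0.172  0.084] [ 0.573 -0.162  0.084] 
tray scene
[ 0.567 -0.158  0.084] [ 0.445 -0.163  0.084] [ 0.447 -0.341  0.084] 
rails side: entry L,R
[ 0.427 -0.024  0.085] [ 0.571 -0.03   0.085] [ 0.39  -0.024  0.085] [0.409 0.189 0.085] [0.581 0.195 0.085] 
scene
[ 0.557 -0.015  0.085] [ 0.429 -0.031  0.085] [0.407 0.209 0.085] [0.583 0.203 0.085]
```

Run:
```python
from h import *
from scipy.spatial.transform import Rotation as R
print(np.round(R.from_quat(r.read_state()['eef_rot']).as_matrix(),3))
```

```text
[[-0.     0.269 -0.963]
 [ 0.001 -0.963 -0.269]
 [-1.    -0.001  0.   ]]
```

Emit:
drive_tool:
  moves: "0.03 0.01 0.02 0 0; 0.05 0.02 0.02 0 0; 0.05 0.03 0.02 0 0; 0.05 0.04 0.02 3 0; 0.05 0.04 0.02 3 0; 0.04 0.04 0.01 3 0; 0.03 0.04 0 3 0; 0.02 0.03 0 3 0; 0 0 0 0 0; 0 0 0 0 0; 0 0 0 0 0"

```text
time: 1.52
ee_pos: [0.4807, -0.3587, 0.3406]
eef_rot: [-0.682, -0.186, 0.682, -0.186]
ft_force: [-0.4, -0.6, 0.2]
width: 0.0871
```

Emit:
drive_tool:
  moves: "0 0.02 0 -6 0; 0 0.03 0 -6 0; 0 0.03 0 -6 0; 0 0.02 0 -6 0; 0 0 0 -6 0; 0 0 0 0 0; 0 0 0 0 0"

```text
time: 2.4
ee_pos: [0.4813, -0.2582, 0.3407]
eef_rot: [-0.707, -0.004, 0.707, -0.004]
ft_force: [0.8, -0.4, -0.4]
width: 0.0868
```

Run:
```python
from h import *
c=snap('wrist','w1.png'); s=r.read_state(); print(s['joint_positions'],s['ee_pos'],np.round(c['extrinsics'],3).tolist())
```

```text
[ 0.69594049  0.14075584 -0.3233413   1.47747292  0.04469248  1.53071317
 -1.18529503] [ 0.48135422 -0.25803266  0.34074796] [[0.011, -0.965, -0.262, 0.552], [-1.0, -0.011, -0.003, -0.257], [-0.0, 0.262, -0.965, 0.493], [0.0, 0.0, 0.0, 1.0]]
```

View pics/w1.png

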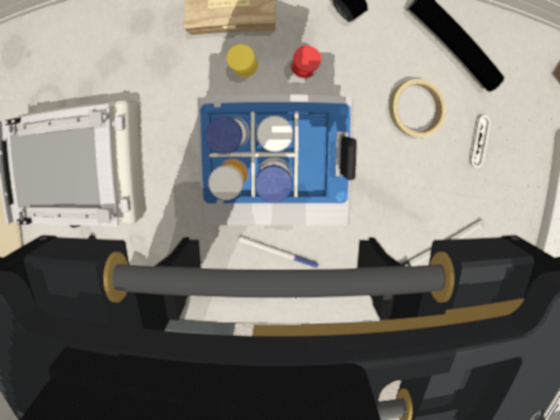

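Emit:
drive_tool:
  moves: "-0.01 0.03 0 0 0; -0.01 0.04 0 0 0; -0.01 0.04 0 0 0; -0.01 0.03 0 0 0; 0 0 0 0 0; 0 0 0 0 0"

```text
time: 3.2
ee_pos: [0.4416, -0.1183, 0.3409]
eef_rot: [0.707, 0.004, -0.707, 0.004]
ft_force: [-0.1, -0.7, 0.2]
width: 0.087
```

Run:
```python
from h import *
c=snap('wrist','w2.png')
for f in ['w1','w2']:
    a=cv2.imread(f'pics/{f}.png')[80:240]; 
    cv2.imwrite(f'pics/{f}L.png',cv2.resize(a[:,0:220] if f=='w1' else a[:,60:280],(800,582),interpolation=cv2.INTER_CUBIC))
    cv2.imwrite(f'pics/{f}R.png',cv2.resize(a[:,180:400] if f=='w1' else a[:,280:500],(800,582),interpolation=cv2.INTER_CUBIC))
```

```text
(no output)
```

View pics/w1L.png

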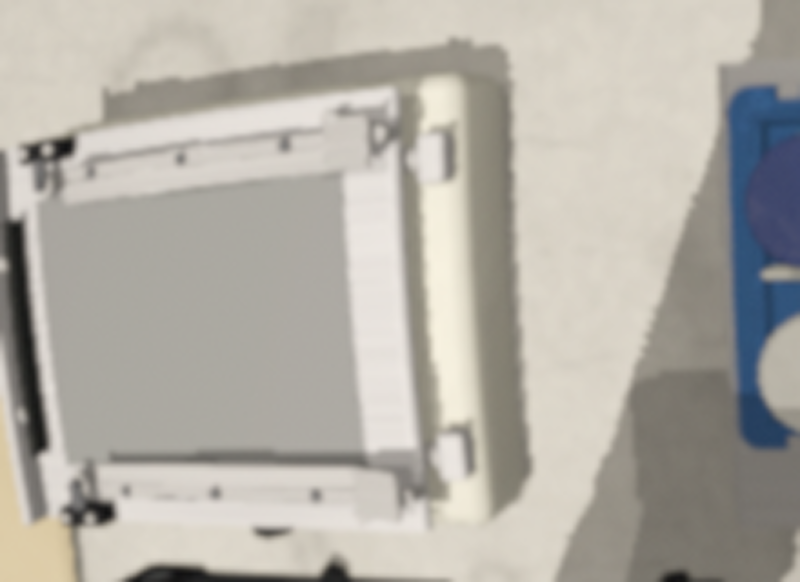

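View pics/w1R.png

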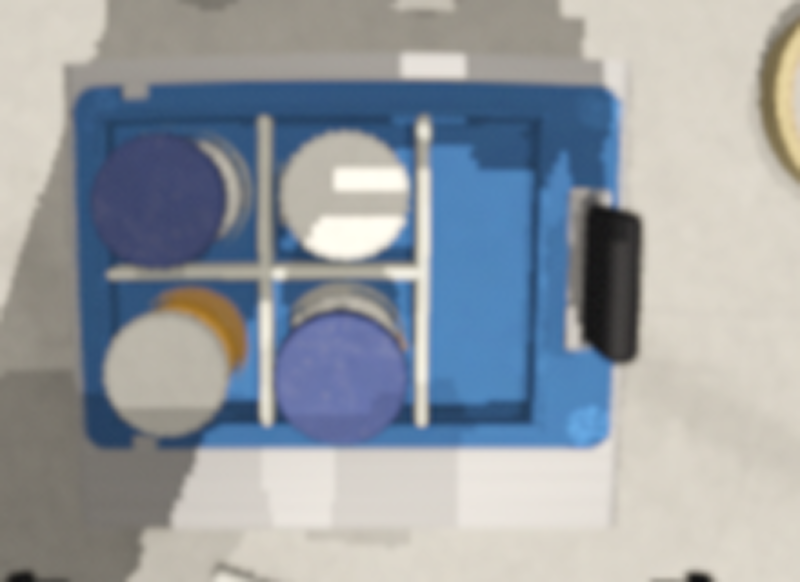

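View pics/w2L.png

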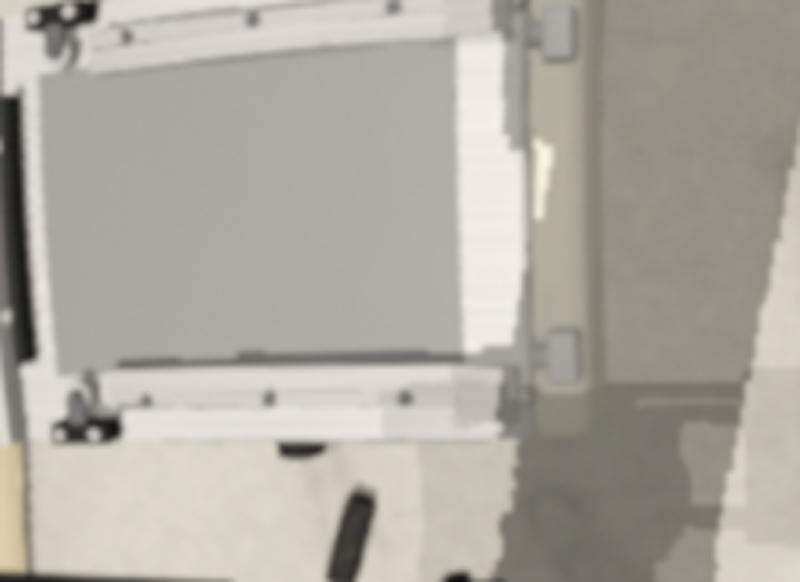

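View pics/w2R.png

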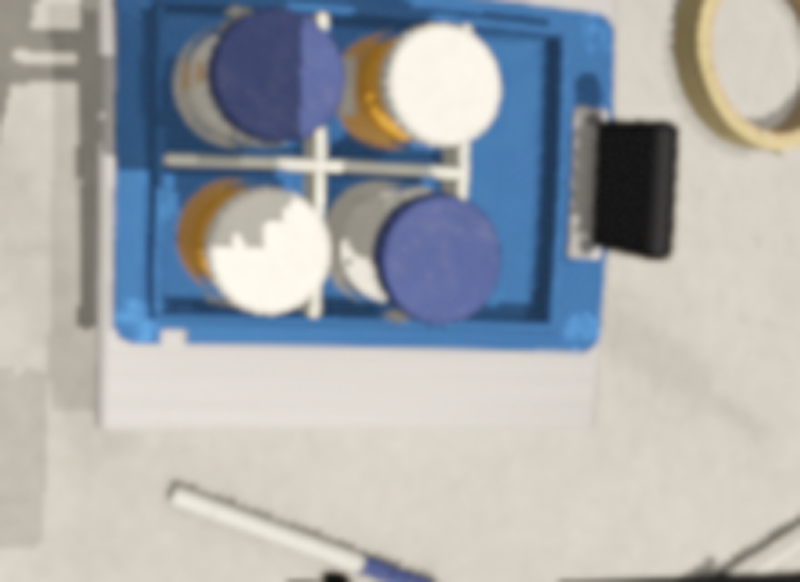

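Emit:
drive_tool:
  moves: "0 0.03 0 0 0; 0 0.05 -0.02 0 0; 0 0.05 -0.03 0 0; 0 0.02 -0.03 0 0; 0 0 0 0 0; 0 0 0 0 0"

```text
time: 4.0
ee_pos: [0.4422, 0.0312, 0.2617]
eef_rot: [0.707, 0.003, -0.707, 0.003]
ft_force: [-0.9, -0.1, 0.5]
width: 0.087
```

Run:
```python
from h import *
c=snap('wrist','w3.png')
a=cv2.imread('pics/w3.png'); cv2.imwrite('pics/w3u.png',cv2.resize(a[0:240,100:420],(800,600),interpolation=cv2.INTER_CUBIC))
```

```text
(no output)
```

View pics/w3u.png

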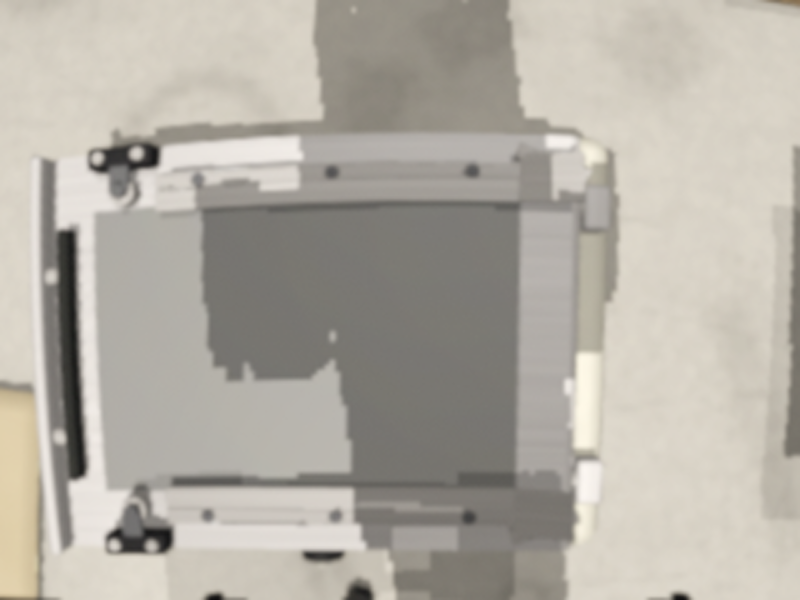

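```bash
cat > m.py <<'E'
from h import *
w1,w2,w3=[load(f'w{i}.png') for i in (1,2,3)]
k=220/800
L1=lambda p:wray(w1,p[0]*k,80+p[1]*k); R1=lambda p:wray(w1,180+p[0]*k,80+p[1]*k)
L2=lambda p:wray(w2,60+p[0]*k,80+p[1]*k); R2=lambda p:wray(w2,280+p[0]*k,80+p[1]*k)
U3=lambda p:wray(w3,100+p[0]*.4,p[1]*.4)
E
python3 - <<'E'
from m import *
np.set_printoptions(precision=4,suppress=True)
print('bolts')
for a,b in zip([(125,38),(252,18),(393,7),(147,401),(268,397),(405,397)],[(198,180),(331,172),(472,171),(208,516),(336,516),(469,517)]): print(*tri(L2(a),U3(b)))
print('panel edge pts'); 
for a,b in [((457,45),(520,208)),((463,352),(515,475))]: print(*tri(L2(a),U3(b)))
for n,p in dict(entU=(577,235),entL=(572,460),panU=(520,210),panL=(515,480),bumU=(76,232),bumL=(86,478),lipU1=(205,208),lipU2=(515,204),lipL1=(165,487),lipL2=(515,484)).items(): print(n,plane(U3(p),.079),plane(U3(p),.0885))
print('tray w1 .084')
for n,p in dict(nU=(77,130),nL=(87,410),notU=(137,92),notL=(147,440),rU=(619,130),rL=(610,420),U1=(180,86),U2=(540,86),Lo1=(180,447),Lo2=(540,447)).items(): print(n,plane(R1(p),.084))
print('tray w2')
for n,p in dict(notL=(173,335),rU=(610,50),rL=(600,320),Lo1=(230,345),Lo2=(560,349)).items(): print(n,plane(R2(p),.084))
print('stand w1'); 
for p in [(613,527),(85,500),(100,527)]: print(plane(R1(p),.08))
print('stand w2',[plane(R2(p),.08) for p in [(103,425),(595,425),(97,30)]])
print('tri tray', tri(R1((87,410)),R2((116,310))),tri(R1((147,442)),R2((173,338))),tri(R1((610,420)),R2((602,320))))
print('handle tri', [tri(R1(a),R2(b)) for a,b in [((640,212),(676,125)),((634,360),(668,256)),((605,206),(655,122)),((605,358),(645,252))]])
E
```

```text
bolts
[0.5649 0.1321 0.0935] 0.00032105707149162076
[0.5663 0.0784 0.0904] 0.0006769956253435742
[0.5658 0.023  0.0908] 0.00020170457626406704
[0.4254 0.1329 0.0903] 1.3763470035046433e-05
[0.4268 0.0771 0.093 ] 0.0005201074087609841
[0.4263 0.0225 0.0912] 0.0003366853649873343
panel edge pts
[0.5523 0.003  0.0785] 0.001011374478352264
[0.441  0.0031 0.0789] 0.0007395980839811735
entU [ 0.5424 -0.0204  0.079 ] [ 0.5415 -0.0189  0.0885]
entL [ 0.4482 -0.021   0.079 ] [ 0.45   -0.0195  0.0885]
panU [0.5519 0.0031 0.079 ] [0.5508 0.0039 0.0885]
panL [0.4392 0.003  0.079 ] [0.4413 0.0038 0.0885]
bumU [0.5495 0.1936 0.079 ] [0.5485 0.1891 0.0885]
bumL [0.4396 0.1943 0.079 ] [0.4417 0.1898 0.0885]
lipU1 [0.5551 0.1334 0.079 ] [0.5539 0.1306 0.0885]
lipU2 [0.5544 0.0051 0.079 ] [0.5532 0.0059 0.0885]
lipL1 [0.4354 0.1556 0.079 ] [0.4376 0.1521 0.0885]
lipL2 [0.4375 0.003  0.079 ] [0.4396 0.0038 0.0885]
tray w1 .084
nU [ 0.5597 -0.1587  0.084 ]
nL [ 0.4596 -0.1598  0.084 ]
notU [ 0.5724 -0.1801  0.084 ]
notL [ 0.4487 -0.1816  0.084 ]
rU [ 0.5615 -0.3467  0.084 ]
rL [ 0.458  -0.3482  0.084 ]

[... 307 characters left out ...]
 ]
[ 0.4245 -0.1564  0.08  ]
[ 0.414  -0.1616  0.08  ]
stand w2 [array([ 0.4148, -0.1568,  0.08  ]), array([ 0.418 , -0.3535,  0.08  ]), array([ 0.5548, -0.1516,  0.08  ])]
tri tray (array([ 0.458 , -0.1596,  0.0821]), np.float64(0.0024080064035409705)) (array([ 0.4469, -0.1809,  0.0801]), np.float64(4.621432107010482e-06)) (array([ 0.46  , -0.3468,  0.0888]), np.float64(0.0017427046545824781))
handle tri [(array([ 0.535 , -0.3422,  0.1389]), np.float64(0.001110808154774095)), (array([ 0.4901, -0.3423,  0.1393]), np.float64(0.00042745505371013685)), (array([ 0.5357, -0.3305,  0.1434]), np.float64(0.002970925404267308)), (array([ 0.4905, -0.3331,  0.1387]), np.float64(0.0007542164030825834))]
```

Emit:
drive_tool:
  moves: "0.01 -0.03 0 0 0.2; 0.01 -0.05 0 0 0.4; 0.01 -0.06 0 0 0.4; 0.01 -0.06 0 0 0.4; 0.01 -0.06 0 0 0.4; 0.01 -0.05 0 0 0.4; 0.01 -0.04 0 0 0.4; 0.0006 -0.0187 0 0 0.4; 0 0 -0.03 0 0.4; 0 0 -0.03 0 0.4; 0 0 -0.02 0 0.4; 0 0 0 0 0.4; 0 0 0 0 0.4"
  newtons: 20

```text
time: 5.68
ee_pos: [0.5126, -0.3365, 0.1823]
eef_rot: [0.708, 0.003, -0.707, 0.004]
ft_force: [0.3, -0.0, 0.5]
width: 0.0524
```

Run:
```python
from h import *
c=snap('wrist','w4.png'); c=snap('side','s4.png')
a=cv2.imread('pics/s4.png')[165:345,170:370]; cv2.imwrite('pics/s4c.png',cv2.resize(a,(660,594),interpolation=cv2.INTER_CUBIC))
```

```text
(no output)
```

View pics/w4.png

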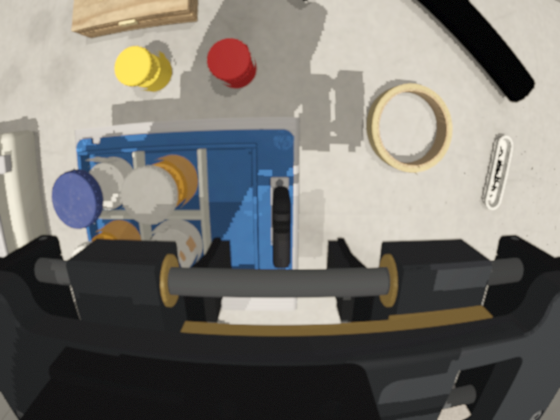

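View pics/s4c.png

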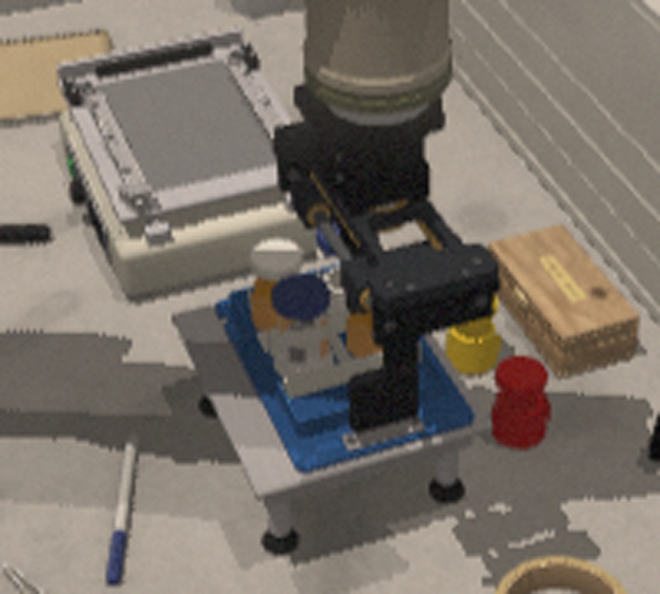

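Emit:
drive_tool:
  moves: "0 0 -0.02 0 0.4; 0 0 -0.02 0 0.4; 0 0 -0.015 0 0.4; 0 0 -0.009 0 0.4; 0 0 0 0 0.4; 0 0 0 0 0.4"

```text
time: 6.52
ee_pos: [0.5125, -0.3363, 0.1175]
eef_rot: [0.707, 0.004, -0.707, 0.004]
ft_force: [-0.4, -0.0, 0.2]
width: 0.0522
```

Emit:
drive_tool:
  moves: "0 0 0 0 0.65; 0 0 0 0 0.75; 0 0 0 0 0.8; 0 0 0 0 0.85; 0 0 0 0 1; 0 0 0 0 1; 0 0 0 0 1"
  newtons: 10

```text
time: 7.4
ee_pos: [0.5121, -0.3365, 0.1169]
eef_rot: [0.707, 0.004, -0.707, 0.004]
ft_force: [0.2, -2.6, -1.8]
width: 0.012
```

Emit:
drive_tool:
  moves: "0 0 0 0 1; 0 0 0 0 1; -0.002 0 0 0 1; -0.003 0 0 0 1; -0.004 0 0 -0.3 1; -0.004 0 0 0 1; -0.0025 0 0 0 1; 0 0 0 0 1; 0 0 0 0 1"
  newtons: 45

```text
time: 8.52
ee_pos: [0.4963, -0.3361, 0.1169]
eef_rot: [-0.707, -0.002, 0.707, -0.002]
ft_force: [-1.6, 0.3, 2.1]
width: 0.0114
```

Run:
```python
from h import *
c=snap('wrist','w5.png'); c=snap('side','s5.png'); c=snap('scene','c5.png')
a=cv2.imread('pics/s5.png')[165:345,170:370]; cv2.imwrite('pics/s5c.png',cv2.resize(a,(660,594),interpolation=cv2.INTER_CUBIC))
a=cv2.imread('pics/c5.png')[160:305,215:385]; cv2.imwrite('pics/c5c.png',cv2.resize(a,(680,580),interpolation=cv2.INTER_CUBIC))
```

```text
(no output)
```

View pics/w5.png

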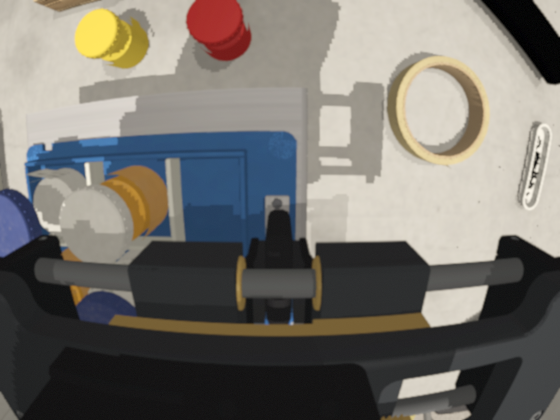

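View pics/s5c.png

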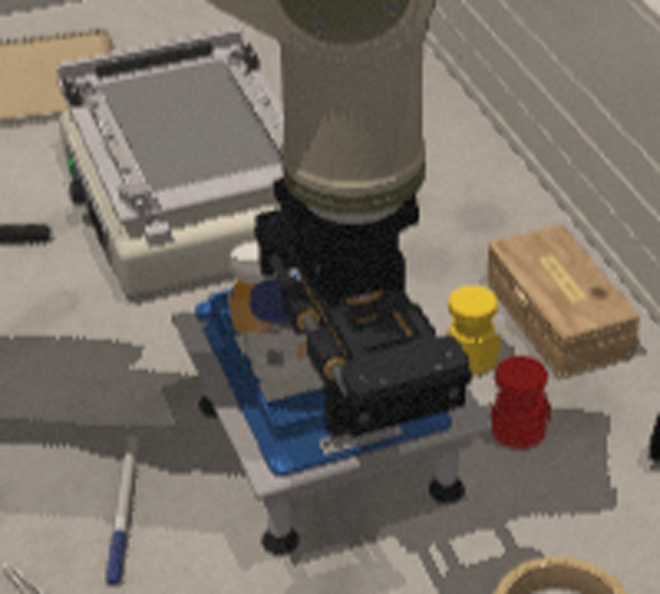

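View pics/c5c.png

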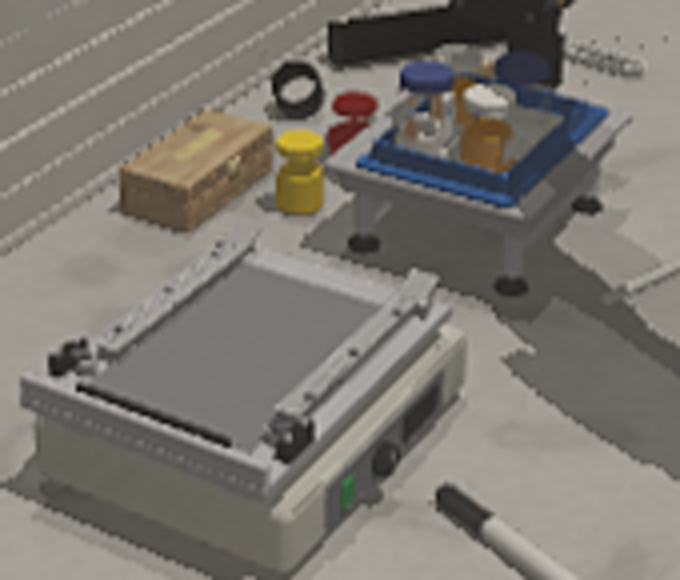

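Run:
```python
from h import *
from scipy.spatial.transform import Rotation as R
np.set_printoptions(precision=4,suppress=True)
for f in ['w1','w5']:
    c=load(f+'.png'); a=c['color'].astype(int); m=(a[...,2]>a[...,0]+40)&(a[...,2]>60)
    us=range(215,340,3) if f=='w1' else range(75,285,3)
    P=np.array([plane(wray(c,u,np.argmax(m[60:200,u])+60-.5),.084) for u in us])
    p,=[np.polyfit(P[:,1],P[:,0],1)]; res=P[:,0]-np.polyval(p,P[:,1]); k=abs(res)<.0015; p=np.polyfit(P[k,1],P[k,0],1)
    print(f,'far edge slope dx/dy',p[0],'x at -.25',np.polyval(p,-.25),k.sum(),len(k))
    vs=range(118,190,3) if f=='w1' else range(150,235,3)
    for s in vs: pass
    Q=np.array([plane(wray(c,200+np.where(m[v,200:380])[0].max()+.5,v),.084) for v in vs])
    q=np.polyfit(Q[:,0],Q[:,1],1);res=Q[:,1]-np.polyval(q,Q[:,0]);k=abs(res)<.0015;q=np.polyfit(Q[k,0],Q[k,1],1);print('rear edge slope',q[0],np.polyval(q,.51),k.sum(),len(k))
print(R.from_quat(r.read_state()['eef_rot']).as_matrix())
# platform from w3: panel dark edges via lip/deck; entry edge
c=load('w3.png'); g=cv2.cvtColor(c['color'],cv2.COLOR_RGB2GRAY).astype(float)
gx=cv2.GaussianBlur(g,(0,0),1)
# outer far edge and bumper edge
Q=[]
for v in range(95,188,3):
    row=gx[v,125:142]; k=np.argmax(np.diff(row)); Q.append(plane(wray(c,125+k+.5,v),.0885))
Q=np.array(Q);print('bumper',np.polyfit(Q[:,0],Q[:,1],1),np.std(Q[:,1]-np.polyval(np.polyfit(Q[:,0],Q[:,1],1),Q[:,0])))
Q=[]
for v in range(92,186,3):
    row=gx[v,295:318]; k=np.argmax(abs(np.diff(row))); Q.append(plane(wray(c,295+k+.5,v),.079))
Q=np.array(Q);print('panel',np.polyfit(Q[:,0],Q[:,1],1),np.std(Q[:,1]-np.polyval(np.polyfit(Q[:,0],Q[:,1],1),Q[:,0])))
```

```text
w1 far edge slope dx/dy -0.009648496306768516 x at -.25 0.5754948329171445 40 42Traceback (most recent call last):
  File "<stdin>", line 13, in <module>
    raise TypeError("expected non-empty vector for x")
TypeError: expected non-empty vector for x
```

Run:
```python
from h import *
from scipy.spatial.transform import Rotation as R
np.set_printoptions(precision=4,suppress=True)
def fit(x,y):
    x=np.array(x);y=np.array(y)
    k=np.ones(len(x),bool)
    for _ in range(5):
        p=np.polyfit(x[k],y[k],1); e=abs(y-np.polyval(p,x)); k=e<=max(.0008,np.median(e)*2)
    return p,k.sum(),len(k)
c=load('w5.png'); a=c['color'].astype(int); m=(a[...,2]>a[...,0]+40)&(a[...,2]>60)
P=np.array([plane(wray(c,u,np.argmax(m[60:200,u])+60-.5),.084) for u in range(75,285,3)])
p=fit(P[:,1],P[:,0]);print('far',p,np.polyval(p[0],-.25))
Q=np.array([plane(wray(c,200+np.where(m[v,200:320])[0].max()+.5,v),.084) for v in range(150,200,2)])
print('rear',fit(Q[:,0],Q[:,1]))
print(R.from_quat(r.read_state()['eef_rot']).as_matrix())
c=load('w3.png'); g=cv2.cvtColor(c['color'],cv2.COLOR_RGB2GRAY).astype(float); gx=cv2.GaussianBlur(g,(0,0),1)
Q=np.array([plane(wray(c,125+np.argmax(np.diff(gx[v,125:142]))+.5,v),.0885) for v in range(95,188,3)]);print('bumper',fit(Q[:,0],Q[:,1]))
Q=np.array([plane(wray(c,295+np.argmax(abs(np.diff(gx[v,295:318])))+.5,v),.079) for v in range(92,186,3)]);print('panel',fit(Q[:,0],Q[:,1]))
Q=np.array([plane(wray(c,u,188+np.argmax(-np.diff(gx[188:200,u]))+.5),.0875) for u in range(165,305,3)]);print('lower lip',fit(Q[:,1],Q[:,0]))
Q=np.array([plane(wray(c,u,76+np.argmax(abs(np.diff(gx[76:92,u])))+.5),.0885) for u in range(170,305,3)]);print('upper lip',fit(Q[:,1],Q[:,0]))
```

```text
far (array([0.0008, 0.5613]), np.int64(70), 70) 0.561112096459929
rear (array([-0.0041, -0.3426]), np.int64(25), 25)
[[-0.0006  0.0057 -1.    ]
 [-0.0001 -1.     -0.0057]
 [-1.      0.0001  0.0006]]
bumper (array([-0.0022,  0.1904]), np.int64(31), 31)
panel (array([0.0006, 0.0031]), np.int64(32), 32)
lower lip (array([-0.0035,  0.4431]), np.int64(47), 47)
upper lip (array([-0.0033,  0.5549]), np.int64(41), 45)
```

Emit:
drive_tool:
  moves: "0 0.002 0 0 1; 0 0.005 0 0 1; 0 0.008 0 0 1; 0 0.01 0 0 1; 0 0.01 0 0 1; 0 0.01 0 0 1; 0 0.01 0 0 1; 0 0.01 0 0 1; 0 0.01 0 0 1; 0 0.01 0 0 1; 0 0.01 0 0 1; 0 0.01 0 0 1; 0 0.01 0 0 1; 0 0.005 0 0 1; 0 0.002 0 0 1; 0 0 0 0 1"

```text
time: 10.68
ee_pos: [0.4968, -0.214, 0.1169]
eef_rot: [0.707, 0.002, -0.707, 0.002]
ft_force: [0.7, -2.8, 3.2]
width: 0.0118
```

Run:
```python
from h import *
c=snap('wrist','w6.png'); c=snap('side','s6.png'); c=snap('scene','c6.png')
a=cv2.imread('pics/s6.png')[165:345,170:370]; cv2.imwrite('pics/s6c.png',cv2.resize(a,(660,594),interpolation=cv2.INTER_CUBIC))
a=cv2.imread('pics/c6.png')[160:305,215:385]; cv2.imwrite('pics/c6c.png',cv2.resize(a,(680,580),interpolation=cv2.INTER_CUBIC))
```

```text
(no output)
```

View pics/w6.png

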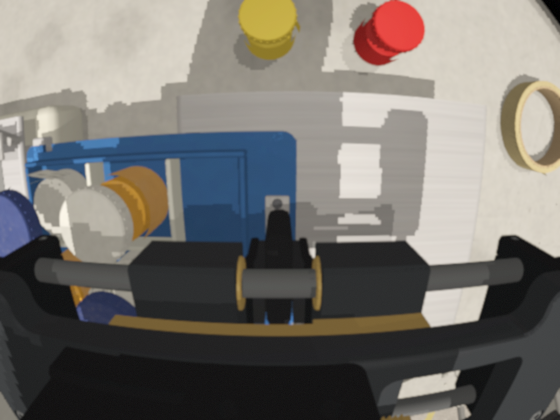

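View pics/s6c.png

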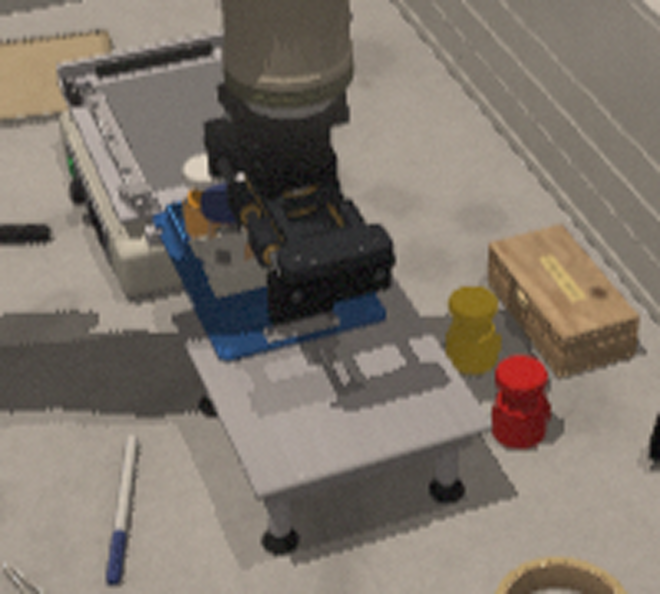

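View pics/c6c.png

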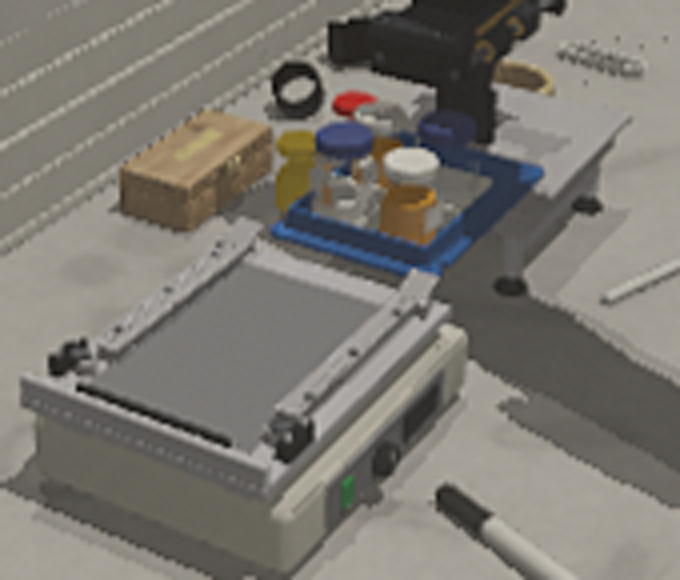

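Run:
```python
from h import *
for n,x,y in (('s6',205,195),('c6',310,215)):
    a=cv2.imread(f'pics/{n}.png')[y:y+75,x:x+100] if n=='s6' else cv2.imread(f'pics/{n}.png')[y-25:y+50,x-40:x+60]
    cv2.imwrite(f'pics/{n}z.png',cv2.resize(a,(800,600),interpolation=cv2.INTER_CUBIC))
```

View pics/s6z.png

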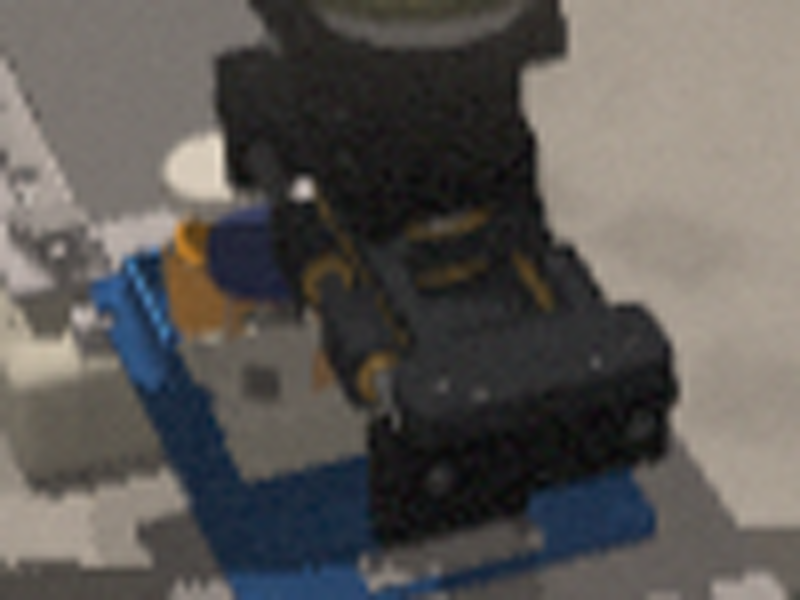

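View pics/c6z.png

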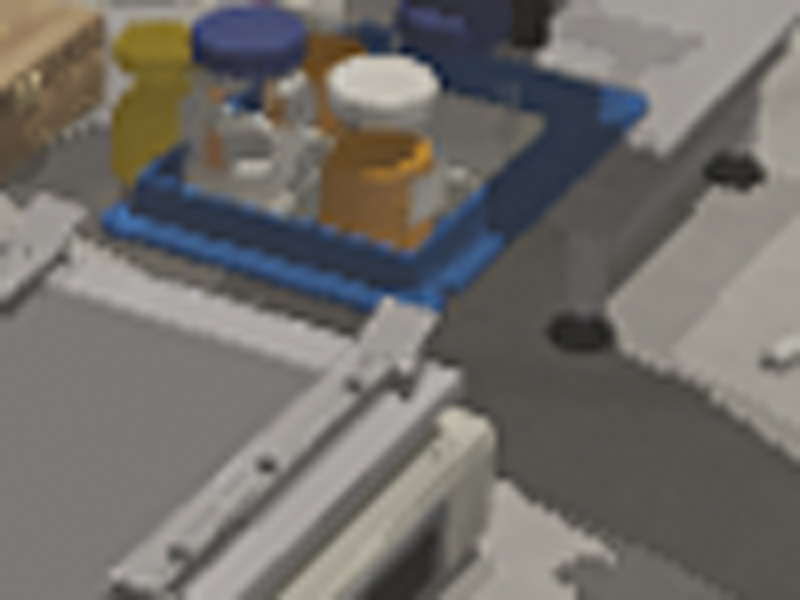

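Run:
```python
from h import *
np.set_printoptions(precision=4,suppress=True)
s=load('s6.png');c=load('c6.png')
print(tri(ray(s,205+92/8,195+285/8),ray(c,270+435/8,190+300/8)))
for u,v in [(200,235),(300,270),(380,298)]: # nose edge top-ish, crop px
    o,d=ray(c,270+u/8,190+v/8)
    for y in(-.032,-.036): print(o+d*(y-o[1])/d[1],end=' ')
    print()
```

```text
(array([ 0.4318, -0.0451,  0.0855]), np.float64(0.002012926956874759))
[ 0.5147 -0.032   0.0915] [ 0.5171 -0.036   0.0888] 
[ 0.4754 -0.032   0.0896] [ 0.4775 -0.036   0.087 ] 
[ 0.4447 -0.032   0.0882] [ 0.4468 -0.036   0.0856]
```

Emit:
drive_tool:
  moves: "0 0.003 0 0 1; 0 0.005 0 0 1; 0 0.005 0 0 1; 0 0.005 0 0 1; 0 0.004 0 0 1; 0 0 0 0 1"

```text
time: 11.58
ee_pos: [0.4967, -0.1922, 0.117]
eef_rot: [0.707, 0.002, -0.707, 0.002]
ft_force: [0.3, -3.4, 5.4]
width: 0.0118
```

Emit:
drive_tool:
  moves: "0 0.004 0 0 1; 0 0.005 0 0 1; 0 0.005 0 0 1; 0 0.005 0 0 1; 0 0.003 0 0 1; 0 0 0 0 1"

```text
time: 12.32
ee_pos: [0.4967, -0.1701, 0.1169]
eef_rot: [-0.707, -0.002, 0.707, -0.002]
ft_force: [0.3, -3.5, 6.2]
width: 0.0115
```

```bash
cat > look.py <<'E'
from h import *
import sys
k=sys.argv[1]
c=snap('wrist','w%s.png'%k); c=snap('side','s%s.png'%k); c=snap('scene','c%s.png'%k)
A=cv2.resize(cv2.imread(f'pics/s{k}.png')[165:315,170:320],(400,400),interpolation=cv2.INTER_CUBIC)
B=cv2.resize(cv2.imread(f'pics/c{k}.png')[170:300,220:350],(400,400),interpolation=cv2.INTER_CUBIC)
cv2.imwrite(f'pics/sc{k}.png',np.hstack([A,B])); print(r.read_state()['ft_force'],r.read_state()['time'])
E
python3 look.py 7
```

```text
[-0.33155495 -2.40829025  4.5821766 ] 12.475
```

View pics/sc7.png

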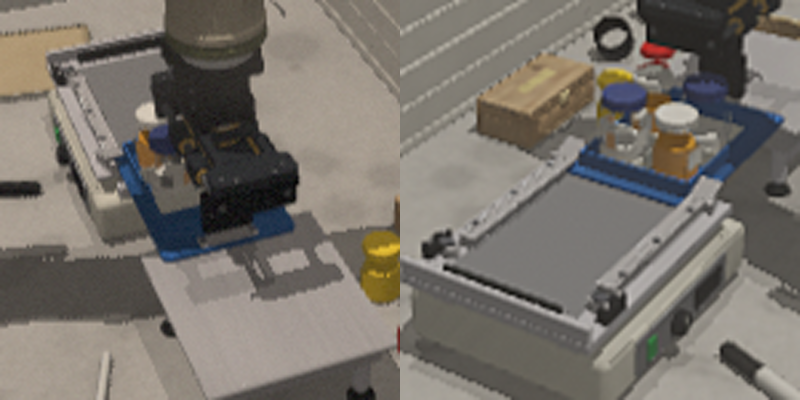

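View pics/w7.png

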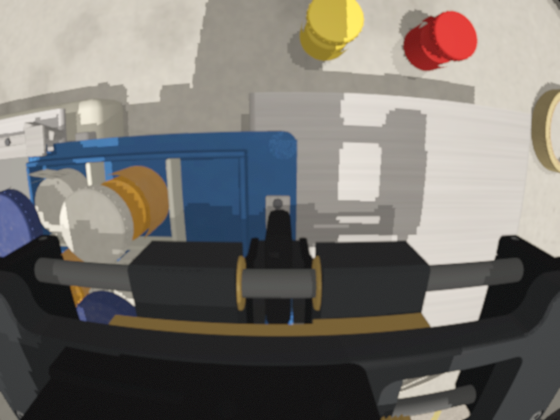

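Emit:
drive_tool:
  moves: "0 0.004 0 0 1; 0 0.006 0 0 1; 0 0.006 0 0 1; 0 0.006 0 0 1; 0 0.006 0 0 1; 0 0.004 0 0 1; 0 0 0 0 1"

```text
time: 13.35
ee_pos: [0.4962, -0.1369, 0.1162]
eef_rot: [-0.707, -0.003, 0.708, -0.002]
ft_force: [0.4, 1.2, -5.3]
width: 0.0114
```

Emit:
drive_tool:
  moves: "0 0.004 0 0 1; 0 0.006 0 0 1; 0 0.004 0 0 1; 0 0 0 0 1"

```text
time: 13.85
ee_pos: [0.4966, -0.1235, 0.1168]
eef_rot: [-0.707, -0.002, 0.707, -0.002]
ft_force: [-0.5, -0.4, -7.3]
width: 0.0118
```

```bash
python3 look.py 8
```

```text
[ 0.02636863 -0.08104803 -6.55881233] 14.0
```

View pics/sc8.png

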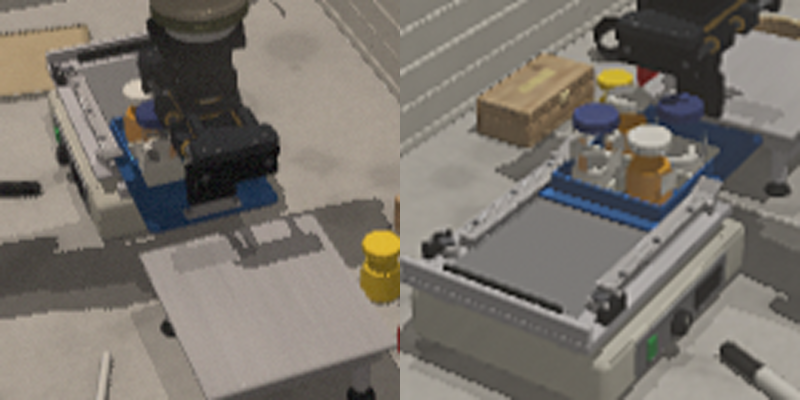

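Emit:
drive_tool:
  moves: "0 0 -0.0005 0 1; 0 0 -0.0005 0 1; 0 0 0 0 1; 0 0 0 0 1"

```text
time: 14.5
ee_pos: [0.4968, -0.1242, 0.116]
eef_rot: [0.707, 0.002, -0.707, 0.002]
ft_force: [-0.2, -1.1, -4.6]
width: 0.0116
```

Emit:
drive_tool:
  moves: "0 0 -0.0005 0 1; 0 0 0 0 1; 0 0 0 0 1"

```text
time: 14.88
ee_pos: [0.4968, -0.1241, 0.1154]
eef_rot: [0.707, 0.002, -0.707, 0.002]
ft_force: [-0.3, -1.1, -3.6]
width: 0.0119
```

Emit:
drive_tool:
  moves: "0 0.003 0 0 1; 0 0.005 0 0 1; 0 0.005 0 0 1; 0 0.004 0 0 1; 0 0 0 0 1"

```text
time: 15.5
ee_pos: [0.4967, -0.1061, 0.1153]
eef_rot: [-0.707, -0.003, 0.707, -0.002]
ft_force: [0.1, 0.9, -3.9]
width: 0.0113
```

Emit:
drive_tool:
  moves: "0 0 -0.0005 0 1; 0 0 0 0 1; 0 0.004 0 0 1; 0 0.006 0 0 1; 0 0.004 0 0 1; 0 0 0 0 1"

```text
time: 16.25
ee_pos: [0.4969, -0.0923, 0.115]
eef_rot: [0.707, 0.002, -0.707, 0.002]
ft_force: [0.0, 0.4, 1.3]
width: 0.0115
```

```bash
python3 look.py 9
```

```text
[-0.55026503  1.9186432   0.58216047] 16.4
```

View pics/sc9.png

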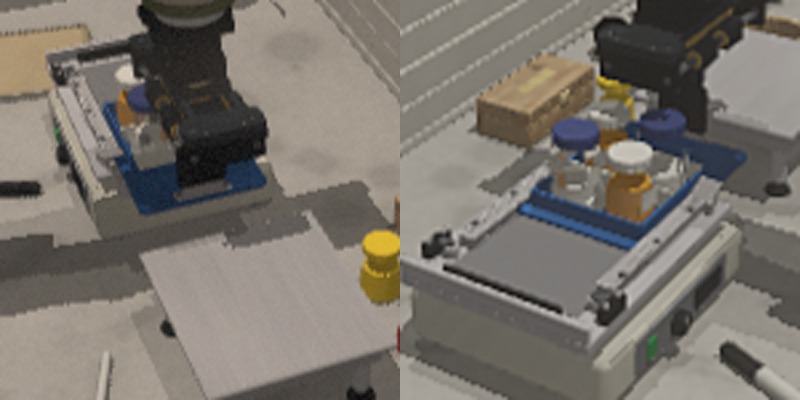

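View pics/w9.png

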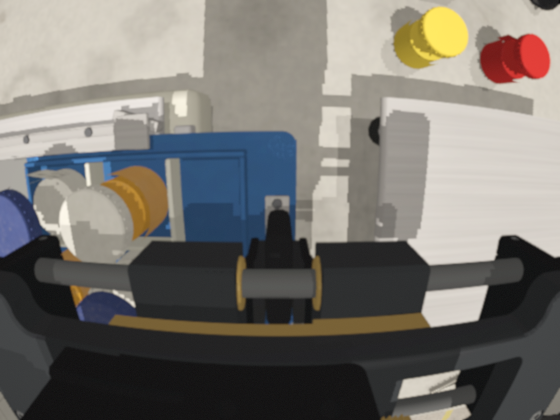

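Emit:
drive_tool:
  moves: "0 0.004 0 0 1; 0 0.007 0 0 1; 0 0.007 0 0 1; 0 0.007 0 0 1; 0 0.007 0 0 1; 0 0.007 0 0 1; 0 0.007 0 0 1; 0 0.006 0 0 1; 0 0.003 0 0 1; 0 0 0 0 1"

```text
time: 17.65
ee_pos: [0.4968, -0.0374, 0.115]
eef_rot: [0.707, 0.002, -0.707, 0.002]
ft_force: [-0.5, -1.7, 5.1]
width: 0.0116
```

Emit:
drive_tool:
  moves: "0 0.003 0 0 1; 0 0.003 0 0 1; 0 0.003 0 0 1; 0 0.003 0 0 1; 0 0.003 0 0 1; 0 0 0 0 1"

```text
time: 18.4
ee_pos: [0.4968, -0.023, 0.115]
eef_rot: [0.707, 0.002, -0.707, 0.002]
ft_force: [-0.3, -3.7, 4.9]
width: 0.0117
```

```bash
python3 look.py 10
```

```text
[-0.17840806 -3.78413078  4.6846081 ] 18.55
```

View pics/sc10.png

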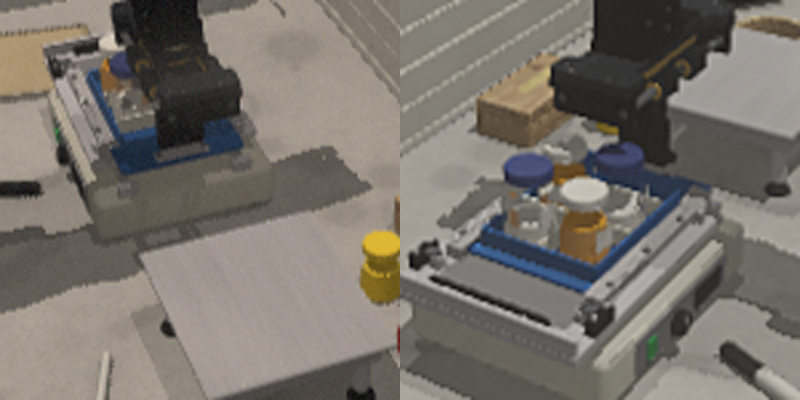

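Emit:
drive_tool:
  moves: "0 0 0.0005 0 1; 0 0.003 0 0 1; 0 0.003 0 0 1; 0 0.003 0 0 1; 0 0.003 0 0 1; 0 0 0 0 1"

```text
time: 19.3
ee_pos: [0.4964, -0.0101, 0.115]
eef_rot: [-0.707, -0.003, 0.707, -0.002]
ft_force: [0.1, 1.1, -2.8]
width: 0.0115
```

Emit:
drive_tool:
  moves: "0 0.002 0 0 1; 0 0.002 0 0 1; 0 0.002 0 0 1; 0 0 0 0 1"

```text
time: 19.8
ee_pos: [0.4966, -0.0047, 0.1153]
eef_rot: [-0.707, -0.002, 0.707, -0.002]
ft_force: [-0.6, 0.0, -2.9]
width: 0.0118
```

Emit:
drive_tool:
  moves: "0 0.002 0 0 1; 0 0.002 0 0 1; 0 0.002 0 0 1; 0 0 0 0 1"

```text
time: 20.3
ee_pos: [0.4967, 0.0014, 0.1153]
eef_rot: [0.707, 0.002, -0.707, 0.002]
ft_force: [0.4, 0.8, -3.9]
width: 0.0117
```

Emit:
drive_tool:
  moves: "0 0 -0.0002 0 1; 0 0.002 0 0 1; 0 0.002 0 0 1; 0 0.002 0 0 1; 0 0 0 0 1"

```text
time: 20.92
ee_pos: [0.4967, 0.0059, 0.1153]
eef_rot: [0.707, 0.001, -0.707, 0.002]
ft_force: [-0.0, -4.7, -1.3]
width: 0.0117
```

```bash
python3 look.py 11
```

```text
[-0.36863082 -5.0519296  -2.1954193 ] 21.075
```

View pics/sc11.png

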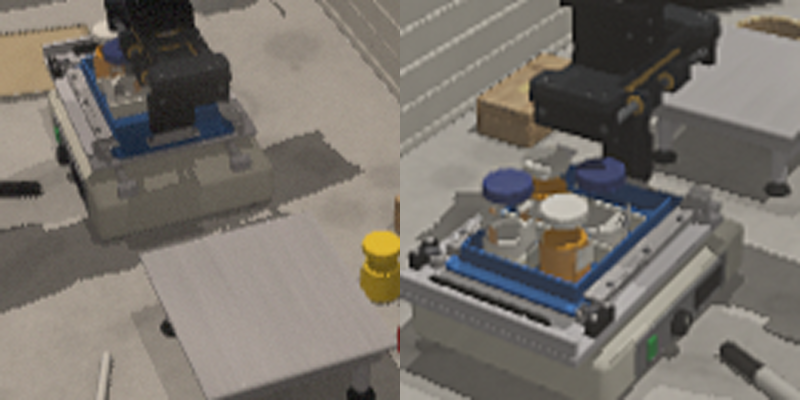

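View pics/w11.png

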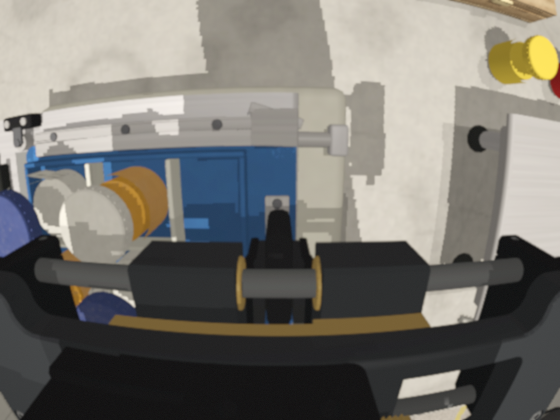

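```bash
python3 - <<'E'
from h import *
np.set_printoptions(precision=4,suppress=True)
c=load('w11.png')
print('rear edge',plane(wray(c,297,190),.082),'entry',plane(wray(c,297,120),.088),plane(wray(c,297,120),.079),'bolt',plane(wray(c,217,125),.091),plane(wray(c,125,129),.091))
E
python3 - <<'E'
from h import *
a=cv2.imread('pics/w11.png')[70:250,180:380]; cv2.imwrite('pics/w11z.png',cv2.resize(a,(660,594),interpolation=cv2.INTER_CUBIC))
E
```

```text
rear edge [ 0.5277 -0.004   0.082 ] entry [ 0.5681 -0.0031  0.088 ] [ 0.5682 -0.0036  0.079 ] bolt [0.5657 0.0403 0.091 ] [0.5662 0.0957 0.091 ]
```

View pics/w11z.png

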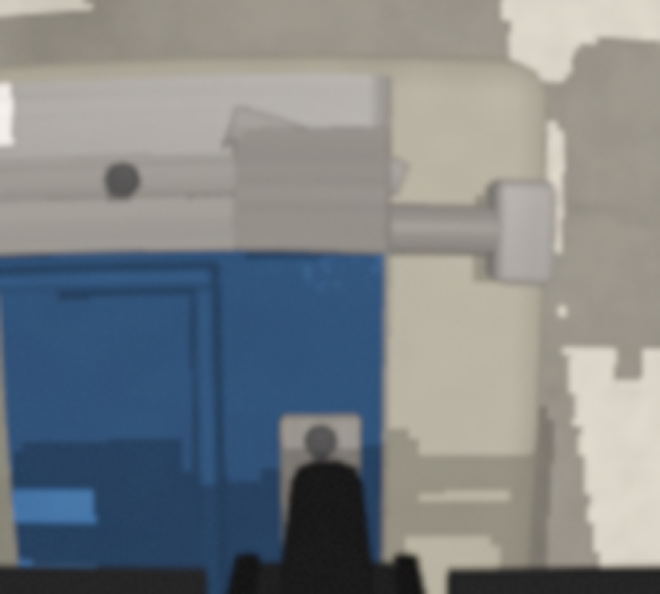

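Emit:
drive_tool:
  moves: "0 0.0015 0 0 1; 0 0.0015 0 0 1; 0 0 0 0 1"

```text
time: 21.45
ee_pos: [0.4968, 0.0094, 0.1152]
eef_rot: [0.707, 0.002, -0.707, 0.002]
ft_force: [-0.8, -5.0, -3.0]
width: 0.0119
```

Emit:
drive_tool:
  moves: "0 0.0015 0 0 1; 0 0.0015 0 0 1; 0 0 0 0 1"

```text
time: 21.82
ee_pos: [0.4967, 0.0136, 0.1151]
eef_rot: [0.707, 0.002, -0.707, 0.002]
ft_force: [0.2, -1.9, -3.0]
width: 0.0117
```

Emit:
drive_tool:
  moves: "0 0.0015 0 0 1; 0 0.0015 0 0 1; 0 0 0 0 1"

```text
time: 22.2
ee_pos: [0.4967, 0.0163, 0.1151]
eef_rot: [-0.707, -0.002, 0.707, -0.002]
ft_force: [-0.1, -1.7, -3.2]
width: 0.0119
```

Emit:
drive_tool:
  moves: "0 0.0015 0 0 1; 0 0.0015 0 0 1; 0 0 0 0 1"

```text
time: 22.58
ee_pos: [0.4967, 0.0192, 0.1151]
eef_rot: [0.707, 0.002, -0.707, 0.002]
ft_force: [0.1, -1.3, -2.9]
width: 0.0117
```

Forces stay low (platform sliding). Check which moves.

```bash
cat > w.py <<'E'
from h import *
import sys
k=sys.argv[1]; np.set_printoptions(precision=4,suppress=True)
c=snap('wrist','w%s.png'%k)
a=cv2.imread(f'pics/w{k}.png')[70:250,0:400]; cv2.imwrite(f'pics/w{k}z.png',cv2.resize(a,(800,360),interpolation=cv2.INTER_CUBIC))
s=r.read_state();print(s['ee_pos'],s['ft_force'])
E
python3 w.py 12
```

```text
[0.4967 0.0192 0.1151] [-0.1847 -1.429  -1.5529]
```

View pics/w12z.png

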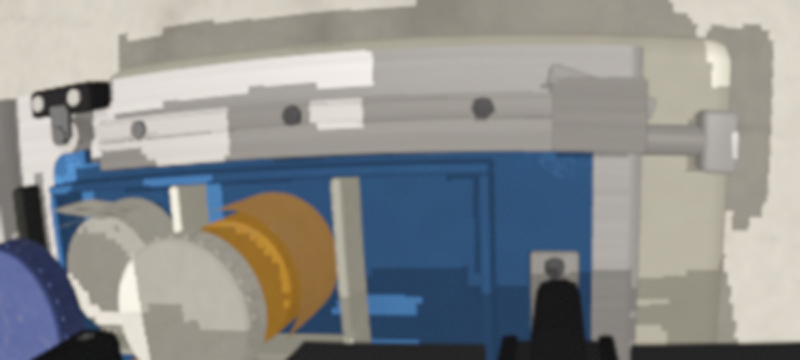

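```bash
python3 - <<'E'
from h import *
np.set_printoptions(precision=4,suppress=True)
c=load('w12.png')
print('rear edge',plane(wray(c,296,180),.082),'entry',plane(wray(c,319.5,180),.079),'bolts',plane(wray(c,241.5,70+53.5),.091),plane(wray(c,146,70+57.5),.091))
a=cv2.imread('pics/w12.png')[95:175,0:110]; cv2.imwrite('pics/w12y.png',cv2.resize(a,(770,560),interpolation=cv2.INTER_CUBIC))
E
python3 look.py 12b
```

```text
rear edge [0.5336 0.0101 0.082 ] entry [ 0.5332 -0.004   0.079 ] bolts [0.5661 0.0402 0.091 ] [0.566  0.0954 0.091 ]
[-0.48275487 -0.84375906 -3.37507862] 22.775
```

View pics/w12y.png

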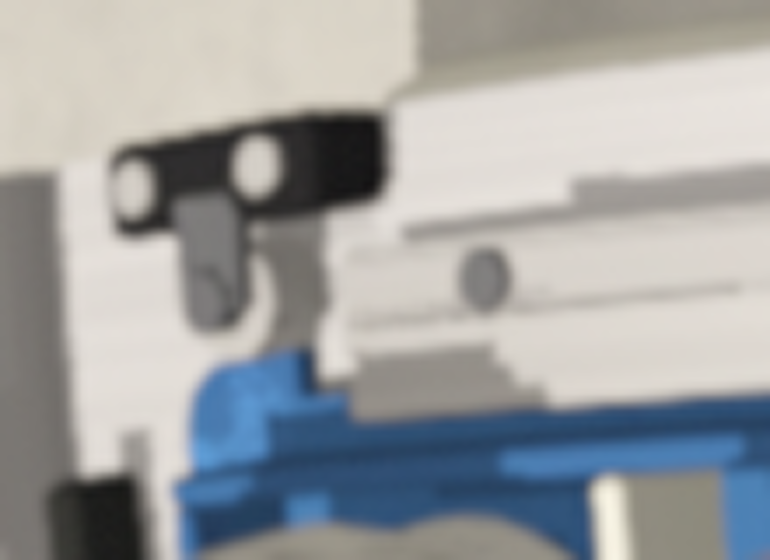

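View pics/sc12b.png

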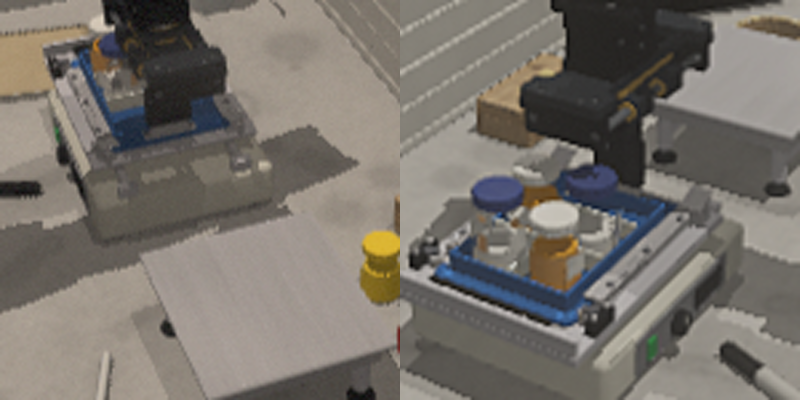

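Emit:
drive_tool:
  moves: "0 0.001 0 0 1; 0 0.001 0 0 1; 0 0.001 0 0 1; 0 0 0 0 1"

```text
time: 23.28
ee_pos: [0.4967, 0.0223, 0.1151]
eef_rot: [0.707, 0.002, -0.707, 0.002]
ft_force: [0.4, -0.5, -3.6]
width: 0.0117
```

Emit:
drive_tool:
  moves: "0 0.001 0 0 1; 0 0.001 0 0 1; 0 0 0 0 1"

```text
time: 23.65
ee_pos: [0.4966, 0.025, 0.1151]
eef_rot: [-0.707, -0.003, 0.707, -0.002]
ft_force: [0.0, 2.9, -3.8]
width: 0.0115
```

Emit:
drive_tool:
  moves: "0 0.001 0 0 1; 0 0 0 0 1"

```text
time: 23.9
ee_pos: [0.4966, 0.0251, 0.1151]
eef_rot: [-0.707, -0.002, 0.707, -0.002]
ft_force: [-0.0, 2.9, -3.6]
width: 0.0118
```

Emit:
drive_tool:
  moves: "0 0.001 0 0 1; 0 0 0 0 1"

```text
time: 24.15
ee_pos: [0.4966, 0.0254, 0.1151]
eef_rot: [-0.707, -0.002, 0.707, -0.002]
ft_force: [-0.5, -1.6, -2.8]
width: 0.0117
```

```bash
python3 w.py 13
python3 - <<'E'
from h import *
a=cv2.imread('pics/w13.png')[95:175,0:110]; cv2.imwrite('pics/w13y.png',cv2.resize(a,(770,560),interpolation=cv2.INTER_CUBIC))
E
```

```text
[0.4966 0.0254 0.1151] [-0.5216 -2.0202 -3.294 ]
```

View pics/w13y.png

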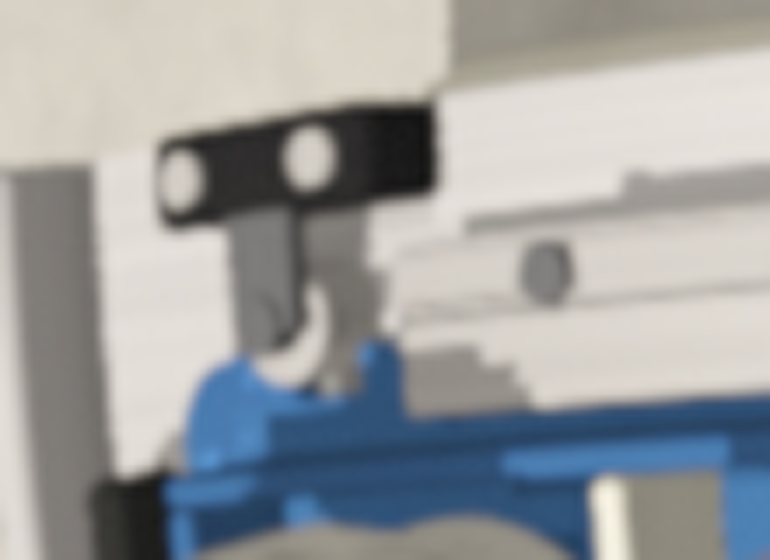

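View pics/w13z.png

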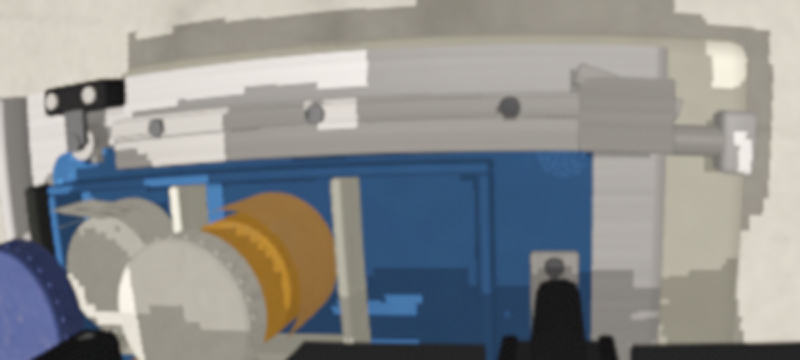

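Emit:
drive_tool:
  moves: "0 -0.0005 -0.0003 0 1; 0 0 0 0 1; 0 0 0 0 1"

```text
time: 24.58
ee_pos: [0.4967, 0.0254, 0.115]
eef_rot: [0.707, 0.002, -0.707, 0.002]
ft_force: [-2.7, -0.3, 3.0]
width: 0.0119
```

Run:
```python
from h import *
np.set_printoptions(precision=4,suppress=True)
c=load('w13.png')
print('rear',plane(wray(c,296,180),.082),'entry',plane(wray(c,330,180),.079),'bolts',plane(wray(c,255,70+53.5),.091),plane(wray(c,157,70+57),.091))
```

```text
rear [0.5335 0.0162 0.082 ] entry [ 0.5332 -0.0041  0.079 ] bolts [0.566  0.0391 0.091 ] [0.5659 0.0946 0.091 ]
```

Emit:
drive_tool:
  moves: "0 0.0005 0.0001 0 1; 0 0.0005 0 0 1; 0 0 0 0 1"

```text
time: 24.95
ee_pos: [0.4967, 0.0263, 0.115]
eef_rot: [0.707, 0.002, -0.707, 0.002]
ft_force: [-3.2, -3.3, 3.5]
width: 0.0116
```

Emit:
drive_tool:
  moves: "0 0.0005 0 0 1; 0 0 0 0 1"

```text
time: 25.2
ee_pos: [0.4968, 0.0266, 0.115]
eef_rot: [0.707, 0.002, -0.707, 0.002]
ft_force: [-2.8, -4.5, 2.9]
width: 0.0117
```

Emit:
drive_tool:
  moves: "0 0.0005 0 0 1; 0 0 0 0 1"

```text
time: 25.45
ee_pos: [0.4968, 0.0267, 0.115]
eef_rot: [0.707, 0.002, -0.707, 0.002]
ft_force: [-2.0, -5.4, 2.8]
width: 0.0115
```

```bash
python3 w.py 14
python3 - <<'E'
from h import *
np.set_printoptions(precision=4,suppress=True)
def bolt(c,u,v):
    g=cv2.GaussianBlur(cv2.cvtColor(c['color'],cv2.COLOR_RGB2GRAY).astype(np.float32),(0,0),1)
    u,v=int(u),int(v); w=g[v-7:v+8,u-7:u+8]; w=np.clip(np.median(w)-12-w,0,None); Y,X=np.mgrid[v-7:v+8,u-7:u+8]
    return plane(wray(c,(X*w).sum()/w.sum(),(Y*w).sum()/w.sum()),.091)
for f,u,v in [('w11',217,125),('w12',241,123),('w13',255,123),('w14',257,123)]: print(f,bolt(load(f+'.png'),u,v))
a=cv2.imread('pics/w14.png')[95:175,0:110]; cv2.imwrite('pics/w14y.png',cv2.resize(a,(770,560),interpolation=cv2.INTER_CUBIC))
E
```

```text
[0.4968 0.0268 0.115 ] [-2.6135 -5.2871  3.6067]
w11 [0.566  0.0406 0.091 ]
w12 [0.566  0.0406 0.091 ]
w13 [0.566  0.0395 0.091 ]
w14 [0.566  0.0405 0.091 ]
```

View pics/w14y.png

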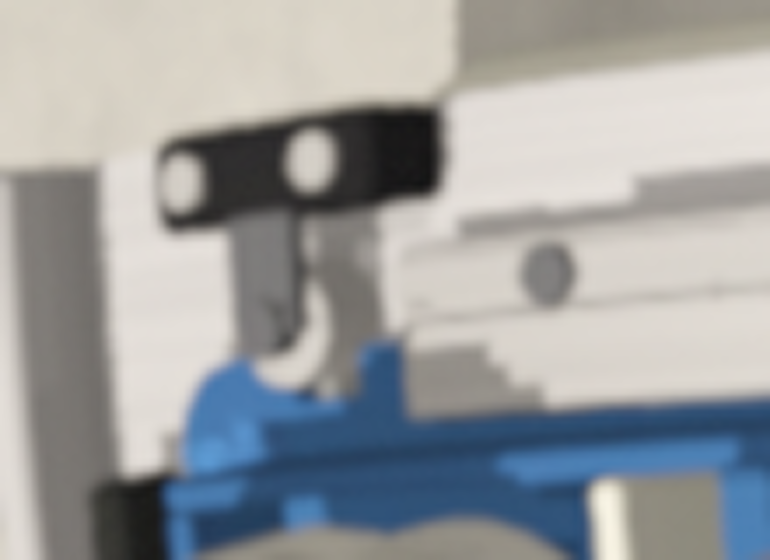

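View pics/w14z.png

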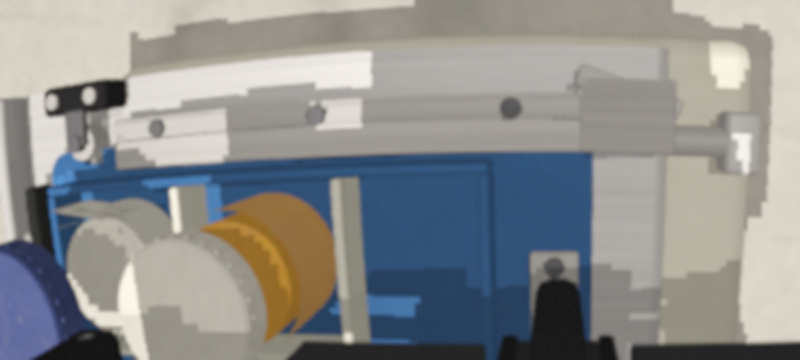

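Emit:
drive_tool:
  moves: "-0.0005 -0.001 0.0002 0 1; 0 0 0 0 1; 0 0 0 0 1"
  newtons: 20

```text
time: 25.88
ee_pos: [0.4963, 0.0267, 0.115]
eef_rot: [0.707, 0.002, -0.707, 0.002]
ft_force: [0.1, -0.9, -2.3]
width: 0.0121
```

Emit:
drive_tool:
  moves: "0 0 0 0 0.8; 0 0 0 0 0.7; 0 0 0 0 0.6; 0 0 0 0 0.5; 0 0 0 0 0.45; 0 0 0 0 0.45"
  newtons: 10

```text
time: 26.62
ee_pos: [0.4962, 0.0264, 0.1152]
eef_rot: [0.707, 0.002, -0.707, 0.002]
ft_force: [-0.5, -0.2, 0.3]
width: 0.0466
```

Emit:
drive_tool:
  moves: "0 0 0.005 0 0.45; 0 0 0.015 0 0.45; 0 0 0.03 0 0.45; 0 0 0.04 0 0.45; 0 0 0.04 0 0.45; 0 -0.03 0.03 0 0.45; 0 -0.04 0.01 0 0.45; 0 -0.04 0 0 0.45; 0 0 0 0 0.45; 0 0 0 0 0.45"

```text
time: 27.88
ee_pos: [0.4963, -0.0828, 0.2859]
eef_rot: [0.707, 0.002, -0.707, 0.002]
ft_force: [-0.5, 0.0, -1.3]
width: 0.0479
```

```bash
python3 look.py 15
python3 - <<'E'
from h import *
a=cv2.imread('pics/w15.png')[60:240,0:320]; cv2.imwrite('pics/w15z.png',cv2.resize(a,(800,450),interpolation=cv2.INTER_CUBIC))
E
```

```text
[0.20227347 0.10104598 0.69090307] 28.025
```

View pics/sc15.png

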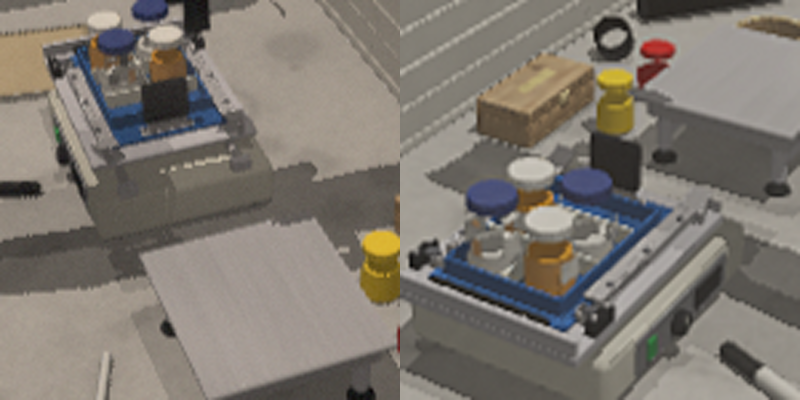

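View pics/w15.png

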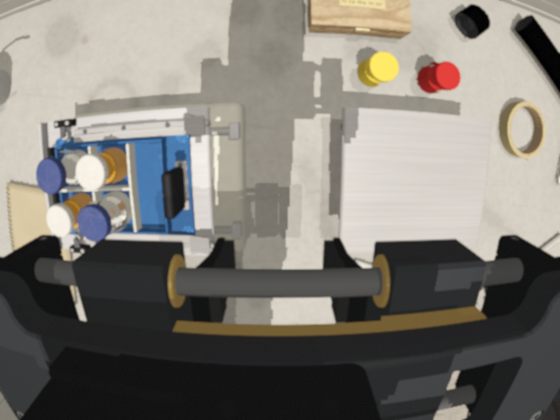

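View pics/w15z.png

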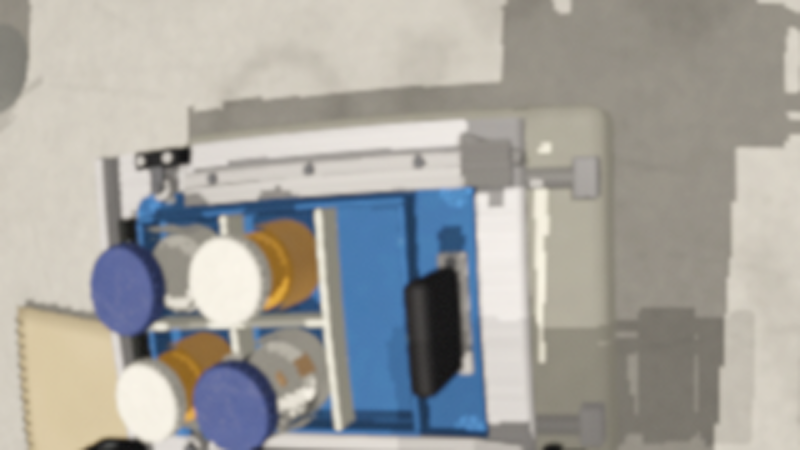

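Run:
```python
from h import *
np.set_printoptions(precision=4,suppress=True)
c=load('w15.png'); f=lambda u,v,z:plane(wray(c,u/2.5,60+v/2.5),z)
print('rear',f(480,290,.081),'entry',f(528,290,.079),'bolt',f(418,160,.091))
ticket.close_job()
```

```text
rear [0.5066 0.0165 0.081 ] entry [ 0.506  -0.0056  0.079 ] bolt [0.5669 0.0405 0.091 ]
the job is handed in; nothing more can be done
```

The blue tray is fully home in the shaker and the job is handed in, after about 28 s of robot time and with nothing else touched.

**What I did:** I gripped the tray by its black handle and shifted it about 15 mm sideways on the stand to line up with the rails. I then slid it across the roughly 134 mm gap while holding its tail down, and fed it under the rails. The platform ran back about 18 mm to its stop. I pushed on until the rollers clicked in, seen as a small forward pull of about 3 N and a standstill.

**Pushing past the click:** The click had drawn the platform back about 1 mm from its stop, so I pushed it gently back against the stop. The highest push reading after the click was about 5.4 N, under the 10 N limit for the bumper. Then I relaxed the load, opened the gripper and lifted clear.

**Last checks:**
- **Seating:** The visible roller sits in its notch. The opposite one was hidden in the close-up views.
- **Depth:** The tray's rear edge measures about 22 mm inside the entry edge, as it should be at home.
- **Platform:** It is back at its stop, within the accuracy of the images.
- **Jars and surroundings:** All four jars stand in the tray, the robot touches nothing, and the red and yellow look-alikes are where they were.

**Disagreements:**
- **Deck height:** The deck measured about 1 to 1.5 mm below the stand. Just after the tail left the stand, the hand briefly carried nearly the tray's full weight (6.5–7 N), until I lowered the tray about 1 mm onto the deck.
- **Roller force:** I never read the 7 to 12 N expected for passing the rollers. The highest reading was about 5 N, because I only read force at the end of each short move.

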